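# Nip a glued pad in the fold-out-handle press

## Task

A freshly glued note pad lies in the small padding press. Swing the folded red handle on the handwheel fully upright, crank the wheel clockwise (seen from above) until the platen bears firmly on the pad - stop when the handle pulls about 5 newtons harder than it did running free, and do not crush the pad by cranking on - then fold the handle down flat on the wheel again, leaving the press tight. Leave the glue stick, the tape roll and the sticky notes as they are.

Things in the scene. Friction and masses are not known exactly. Their poses are not given: they have to be found in the camera images.
- press: green press frame 130 x 176 x 126 mm, fixed to the desk, with a steel bed (top at 20 mm) between two columns and a bridge above; origin at the centre of its underside, x across, y from column to column, z up. The handwheel and platen are carried by it
- hub (a point): point on the vertical axis of the handwheel, at the height of the handle's fold hinge (168 mm above the desk). The black wheel under it is a solid disc of radius 74 mm, its top face 18 mm below this point (a hub cap of radius 13 mm stands 2 mm proud of it)
- handle_hinge (a point): pivot of the folding handle on the wheel's rim, 62 mm out from the hub, same height; it goes round with the wheel. A small aluminium fork, 28 mm wide, rises to 6 mm above this point
- handle_grip (a point): point on the centre line of the red handle, 45 mm from its pivot. The handle is a round red sleeve 19 mm across that spins freely on its pin and covers 12 to 64 mm from the pivot. Folded, it lies level from the pivot inwards over the hub; swung out, it stands straight up on the pivot
- handle (a joint): fold angle of the handle, rad: 0 folded flat, 1.57 fully upright against its stop. It turns in the vertical plane through the hub. Its hinge is stiff (0.12 N m, some 2.7 N at the grip point) and the handle stays wherever it is left, so it must be brought fully to its stop
- crank (a joint): angle of the handwheel, rad; grows when turned clockwise seen from above, which lowers the platen 4 mm per rad. Starts between 0 and 1.2; the pad is met somewhere between 3.2 and 5.0, depending on its unknown thickness. The screw is stiff and self-locking: running free the handle needs about 9 N along its circle (0.55 N m), some 5 N while paused. After the platen touches, the pad pushes back about 60 N per mm, that is some 15 N more on the handle per rad of further cranking
- platen: dark steel plate 92 x 104 x 12 mm that the wheel lowers on to the pad; origin at the centre of its underside
- pad: the pad of sheets with a red glued edge and a wooden pressing board on top, 82 x 96 mm, fixed on the bed; origin at the centre of its underside. Its height varies, 22 to 29 mm, and is not measured. The good nipping load is about 80 N between platen and pad (40 to 130); over 160 N crushes it
- glue_stick: white glue stick with orange cap standing beside the press, 24 mm across, 86 mm high; origin at the centre of its underside
- masking_tape: roll of masking tape lying flat beside the press, 93 mm across, 30 mm high; origin at the centre of its underside
- sticky_pad: pad of yellow notes on the desk, 68 x 90 x 15 mm; origin at the centre of its underside

How it is judged (in metres and radians):
On the way, in this order (a step that is already met when the one before it is completed fails the run):
1. the handle is swung fully out, upright (value of joint handle above 1.42 rad), for 0.2 s.
2. with the handle out, the platen is cranked down until it presses the pad with 40 to 130 N (value of joint handle above 1.2 rad and contact force between platen and pad between 40 and 130 N), for 0.3 s.
At the end, for the whole second after the job is handed in: The handle is folded flat (within 0.12 rad), the platen presses the pad with 40 to 130 N, and the wheel is at rest (value of joint handle below 0.12 rad and contact force between platen and pad between 40 and 130 N and velocity of joint crank between -0.05 and 0.05 rad/s); the robot touches nothing.
It fails at once if the pad is crushed: more than 160 N between platen and pad (contact force between platen and pad above 160 N).
It fails at once if the glue stick is moved more than 20 mm or tipped (distance of glue_stick from where it was at the start of the episode above 0.02 m or angle between glue_stick's own z axis and vertical above 0.5 rad).
It fails at once if the tape roll is moved more than 20 mm (distance of masking_tape from where it was at the start of the episode above 0.02 m).
It fails at once if the sticky notes are moved more than 20 mm (distance of sticky_pad from where it was at the start of the episode above 0.02 m).
It also fails if it takes over 72 s, if anything falls off the work surface, if the arm or the gripper's body presses on something with over 40 N, if the wrist force passes 120 N, or if a joint passes its speed limit or range.

## Robot

A 6-joint arm with a two-finger parallel gripper is mounted at the origin on the work surface; the furniture and walls round the work are solid. World frame = base frame: x ahead of the robot, y to its left, z up, the work surface at z = 0. Lengths are in mm, angles in rad, forces in N, time in s.
With the tool pointing down it reaches from about 425 to 950 mm from the base axis. Payload 3.5 kg.
Tool frame: the origin (TCP) lies at the very end of the fingers, on their centre line; the grasp point (between the pads) lies 19 mm behind it; z points along the fingers, y is the line along which they close (so a half turn about z gives the same grasp; the last joint's range is limited). The gripper opens to 85 mm and grips with 20 to 120 N. Pads are 22 mm wide; open, the fingers measure 114 mm over their backs; the gripper's body (76 mm by 85 mm) begins 54 mm behind the grasp point. The pads swing forward as they close: fully open they stand 13 mm farther back than shut.
Start: joints at [-1.315, 0.286, 1.577, -0, 1.279, -0.15], TCP at [266.48, -620.157, 231.325] pointing down, gripper open.
Joint ranges: [-2.77, 2.77], [-0.9, 2.22], [0.21, 2.48], [-1.53, 4.67], [0.24, 2.81], [-2.84, 2.84]. Speed limits (rad/s): [2.79, 2.79, 3.14, 3.14, 3.14, 3.14].

## Interface

Orientations are given as [roll, pitch, yaw] about the fixed x, y, z axes, in that order (R = Rz(yaw) Ry(pitch) Rx(roll)).
In Python, from plant import read_state, optics, r gives the robot as it stands. The module is installed in compiled form; this text tells all that it offers.
- The arm moves only by the tool apply_moves, never from a script. Its argument "motion" is a list of rows, each a list of 5 numbers: the gripper's target within -1 to 1 (fully open at 1, half-way at 0, shut at -1), then the shift along the tool's x, y, z as a fraction of full scale, then the turn about the tool's z as a fraction of full scale. A call has 1 to 5 rows; each row shifts and turns the commanded pose from where the row before left it, along the tool's axes as they then stand; what a row does not reach is not made up. Full scale, the value 1, is 0.5 m for a shift and 60 degrees for a turn. A row lasts 1/10 s, in which the tool goes at most 50 mm and 8.59 degrees, less where a joint would pass 70% of its speed; a pose out of reach is approached as far as the arm can. A call with a number of a shift or a turn outside -1 to 1 is refused whole. A call with a gripper value outside its range is refused whole. The fingers move at their own pace and stop on an object; the grip force is fixed at half the most. Time passes only in rows, so rows that do not move let the fingers close. It gives the time, the measured TCP pose, the force, the opening and the grip force at its end, in the units of the state.
- read_state(): the state, without advancing time (a new reading comes with each control period).
- optics.capture(name): name is "side" or "top" or "wrist"; returns a dict with "img" (384x512x3 uint8, red, green, blue), "camera_matrix" (3x3 intrinsics, pixels), "rvec" (rotation vector, rad) and "tvec" (3), from world to camera coordinates, as OpenCV has them. Camera axes: x right, y down, z forward; pixel columns grow to the right and rows downward; lengths in mm; the calibration is good to about 2 mm. A picture is of the moment at which its call begins. There is no depth.
- r.hand_in(): hands the job in; it is judged then, once.
The state is a dict: "time_s": time; "joint_pos": joint angles; "dq": joint speeds; "effort": joint torques, N m; "tcp_pos": TCP position; "eef_rot": TCP orientation; "contact_force": force on the tool from outside, world axes, zero at the start; "ft_torque": the same for the moment, N m; "opening": opening from 0.0 (shut) to 1.0 (fully open); "grip_force": force on a finger pad.
Only numpy, scipy, OpenCV 4.12 (cv2) and the standard library are available. Lean on these libraries where they do the work, as an engineer would, in place of code of your own. Each camera call takes 0.05 s, during which the arm holds its last target. There are 200 camera calls.

## Working session

There is one attempt and no reset: what is moved stays moved. The work goes in short steps, Python scripts to look and compute and a tool call to move; the robot and the scene stay as the last step left them, time stands still between calls to the robot, and variables do not carry over. Pictures are saved under pics/ and viewed, at most 10 in all, crops included, and the job is handed in when it is done.

Besides the shell and the picture viewer there is one more tool, called after "Request:" in YAML: its name, and indented under it one key for each argument. apply_moves: Moves the arm, as the interface text tells. Shift numbers are shares of 0.5 m and turn numbers shares of 60 degrees, none past 1 either way. Its arguments: {"type":"object","properties":{"motion":{"type":"array"}},"required":["motion"]}

```bash
mkdir -p pics; cat > h.py <<'E'
import numpy as np, cv2
from plant import read_state, optics, r
def cap(n):
    d=optics.capture(n); d['R']=cv2.Rodrigues(np.array(d['rvec'],float))[0]; d['t']=np.array(d['tvec'],float).ravel(); d['K']=np.array(d['camera_matrix'],float); return d
def plane(d,u,v,z):
    c=-d['R'].T@d['t']; w=d['R'].T@np.linalg.inv(d['K'])@np.array([u,v,1.]); return c+w*(z-c[2])/w[2]
def proj(d,p):
    q=d['K']@(d['R']@np.array(p,float)+d['t']); return q[:2]/q[2]
def save(d,n): cv2.imwrite('pics/'+n,d['img'][:,:,::-1])
E
python3 - <<'E'
from h import *
print(read_state())
for n in('top','side'):
    d=cap(n); save(d,n+'0.png'); print(n,-d['R'].T@d['t'])
a=cv2.imread('pics/top0.png');b=cv2.imread('pics/side0.png')
E
```

```text
{'time_s': 0.0, 'joint_pos': array([-1.31497097e+00,  2.87164021e-01,  1.57816096e+00,  3.76458606e-05,
        1.27859114e+00, -1.50026116e-01]), 'dq': array([0.00134112, 0.00048597, 0.00119921, 0.00073493, 0.00040208,
       0.00108723]), 'effort': array([ 8.90534757e-04, -4.05981266e+01, -2.92626268e+01, -5.84096688e-05,
        5.84123700e-03,  9.07736990e-06]), 'tcp_pos': array([ 266.3447142 , -619.52658302,  229.95695381]), 'eef_rot': array([-3.13930067e+00, -3.82894841e-04,  4.05840147e-01]), 'contact_force': array([ 0.15830973, -0.50311548,  0.36739423]), 'ft_torque': array([-0.03636159, -0.01290577, -0.01248591]), 'grip_force': 0.0, 'opening': 0.997619055548518}
top [ 408.4850043   -67.50297836 1153.86211526]
side [605.12185239 716.16718856 474.94208371]
```

View pics/top0.png

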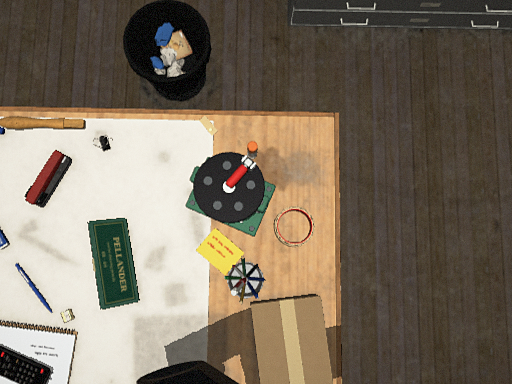

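View pics/side0.png

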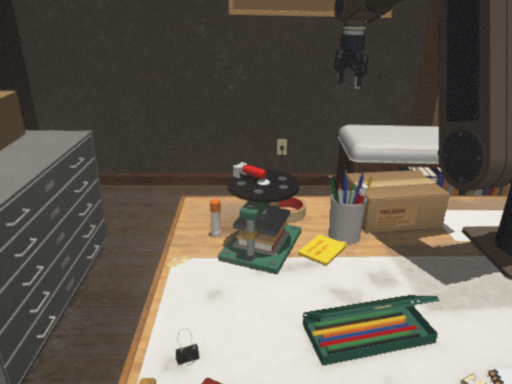

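The top view shows the black wheel centred near (229,187), with the red handle running from the hub to its fork near (248,162). The glue stick is at (252,147), the tape roll at (294,227) and the notes at (220,250). The side view confirms the handle is folded.

```bash
cat > meas.py <<'E'
from h import *
def blob(m):
    n,l,s,c=cv2.connectedComponentsWithStats(m.astype(np.uint8)); i=1+np.argmax(s[1:,4]); return c[i],s[i],l==i
E
python3 - <<'E'
from meas import *
d=cap('top'); im=d['img'].astype(int); R,G,B=im[...,0],im[...,1],im[...,2]
yy,xx=np.mgrid[:384,:512]; near=np.hypot(xx-229,yy-187)<45
dark=(im.max(2)<60)&near
c,s,l=blob(dark); h=cv2.convexHull(np.argwhere(l)[:,::-1].astype(np.int32)); e=cv2.fitEllipse(h); print('wheel',e,plane(d,*e[0],150))
print('radius', [np.linalg.norm(plane(d,*p[0],150)-plane(d,*e[0],150)).round(0) for p in h][::4])
red=(R>130)&(G<70)&(B<70)&near; c,s,l=blob(red); print('red',c,s,plane(d,*c,168))
pts=np.argwhere(l)[:,::-1].astype(float); print(cv2.minAreaRect(pts.astype(np.float32)))
u=plane(d,*c,168)-plane(d,*e[0],150); print('dir',np.degrees(np.arctan2(u[1],u[0])),np.linalg.norm(u))
vx,vy,x0,y0=cv2.fitLine(pts.astype(np.float32),2,0,.01,.01).ravel(); a=plane(d,x0,y0,168);b=plane(d,x0+vx*10,y0+vy*10,168);print('line dir',np.degrees(np.arctan2(*(b-a)[1::-1])))
wh=(im.min(2)>170)&near
n,ll,ss,cc=cv2.connectedComponentsWithStats(wh.astype(np.uint8))
for i in range(1,n):
    if ss[i,4]>5: print('white',cc[i],ss[i,4],plane(d,*cc[i],170))
for nm,p,z in(('glue',(252,147),86),('tape',(294,227),30),('notes',(220,250),15)): print(nm,plane(d,*p,z))
cup=plane(d,245,280,100);print('cup',cup)
print(proj(d,[500,0,0]),proj(d,[600,0,0]),proj(d,[500,-100,0]))
E
```

```text
wheel ((228.87744140625, 187.4864959716797), (70.24413299560547, 72.39579772949219), 118.83566284179688) [565.82880834 -33.20914017 150.        ]
radius [np.float64(72.0), np.float64(74.0), np.float64(72.0), np.float64(73.0), np.float64(74.0), np.float64(75.0), np.float64(75.0), np.float64(73.0), np.float64(72.0)]
red [236.14634146 175.69268293] [226 165  21  23 205] [587.39940393 -47.93843561 168.        ]
((236.11326599121094, 175.65194702148438), (8.324893951416016, 25.049009323120117), 41.987213134765625)
dir -34.32687865206341 31.721329388149005
line dir -40.13731118661189
white [195.77860697 168.6318408 ] 402 [599.97286356  33.84486762 170.        ]
white [243.76470588 157.82352941] 17 [624.13153943 -62.63723207 170.        ]
white [249.32142857 163.19642857] 56 [613.23815233 -74.09458411 170.        ]
white [227.55882353 188.11764706] 68 [561.36115547 -31.27506944 170.        ]
white [202.47586207 218.62758621] 145 [499.00731078  17.13813757 170.        ]
glue [667.30483266 -79.94054703  86.        ]
tape [ 496.70521698 -178.93476549   30.        ]
notes [442.27238522 -11.74217768  15.        ]
cup [378.36566256 -69.83370198 100.        ]
[215.91744492 225.15236432] [217.07971068 182.80109325] [258.84873651 225.94646628]
```

```bash
cat > plan.py <<'E'
from h import *
def rows(wps,g,p=None,yaw=None,nd=3):
    """wps: (x,y,z,yaw,n rows). prints rows; rounding carried along"""
    s=read_state(); p=np.array(s['tcp_pos'] if p is None else p,float); yaw=s['eef_rot'][2] if yaw is None else yaw
    out=[]
    for x,y,z,w,n in wps:
        t=np.array([x,y,z],float)
        for k in range(n,0,-1):
            c,si=np.cos(yaw),np.sin(yaw); d=(t-p)/k
            q=np.round(np.array([c*d[0]+si*d[1], si*d[0]-c*d[1], -d[2]])/500,nd)
            a=round(-(w-yaw)/k/np.radians(60),nd)
            l=q*500; p=p+np.array([c*l[0]+si*l[1], si*l[0]-c*l[1], -l[2]]); yaw-=a*np.radians(60)
            out.append([g]+[float(v) for v in q]+[a])
    for i in range(0,len(out),5): print(out[i:i+5])
    print('end',p.round(1),yaw)
E
python3 - <<'E'
from plan import *
rows([(583,-46,300,2.51,15)],1)
E
```

```text
[[1, 0.069, -0.054, -0.009, np.float64(-0.134)], [1, 0.076, -0.043, -0.009, np.float64(-0.134)], [1, 0.081, -0.032, -0.009, np.float64(-0.134)], [1, 0.085, -0.021, -0.009, np.float64(-0.134)], [1, 0.087, -0.009, -0.009, np.float64(-0.134)]]
[[1, 0.087, 0.004, -0.009, np.float64(-0.134)], [1, 0.086, 0.016, -0.009, np.float64(-0.134)], [1, 0.083, 0.028, -0.01, np.float64(-0.134)], [1, 0.078, 0.039, -0.009, np.float64(-0.134)], [1, 0.072, 0.049, -0.01, np.float64(-0.134)]]
[[1, 0.064, 0.059, -0.009, np.float64(-0.134)], [1, 0.056, 0.067, -0.01, np.float64(-0.134)], [1, 0.046, 0.075, -0.009, np.float64(-0.134)], [1, 0.035, 0.08, -0.01, np.float64(-0.134)], [1, 0.023, 0.084, -0.009, np.float64(-0.133)]]
end [582.7 -46.  299.8] 2.509599076779203
```

Request:
apply_moves:
  motion:
    - [1, 0.069, -0.054, -0.009, -0.134]
    - [1, 0.076, -0.043, -0.009, -0.134]
    - [1, 0.081, -0.032, -0.009, -0.134]
    - [1, 0.085, -0.021, -0.009, -0.134]
    - [1, 0.087, -0.009, -0.009, -0.134]

```text
time_s: 0.65
tcp_pos: [372.5, -427.1, 253.6]
eef_rot: [-3.141, -0.0, 1.113]
contact_force: [1.6, 0.7, -0.6]
opening: 1.0
grip_force: 0.0
```

Request:
apply_moves:
  motion:
    - [1, 0.087, 0.004, -0.009, -0.134]
    - [1, 0.086, 0.016, -0.009, -0.134]
    - [1, 0.083, 0.028, -0.01, -0.134]
    - [1, 0.078, 0.039, -0.009, -0.134]
    - [1, 0.072, 0.049, -0.01, -0.134]

```text
time_s: 1.15
tcp_pos: [478.2, -236.1, 277.2]
eef_rot: [-3.141, -0.0, 1.815]
contact_force: [0.3, -0.2, -0.7]
opening: 1.001
grip_force: 0.0
```

Request:
apply_moves:
  motion:
    - [1, 0.064, 0.059, -0.009, -0.134]
    - [1, 0.056, 0.067, -0.01, -0.134]
    - [1, 0.046, 0.075, -0.009, -0.134]
    - [1, 0.035, 0.08, -0.01, -0.134]
    - [1, 0.023, 0.084, -0.009, -0.133]

```text
time_s: 1.65
tcp_pos: [583.3, -44.6, 300.8]
eef_rot: [-3.141, -0.0, 2.516]
contact_force: [0.2, -0.8, -0.1]
opening: 1.0
grip_force: 0.0
```

Request:
apply_moves:
  motion:
    - [1, 0, 0, 0, 0]
    - [1, 0, 0, 0, 0]

```text
time_s: 1.85
tcp_pos: [582.8, -45.6, 300.4]
eef_rot: [-3.141, -0.001, 2.511]
contact_force: [-0.7, -0.8, -0.3]
opening: 1.001
grip_force: 0.0
```

```bash
python3 - <<'E'
from meas import *
s=read_state(); print(s['tcp_pos'],s['eef_rot'],s['joint_pos'])
d=cap('wrist'); save(d,'w1.png'); print(-d['R'].T@d['t'])
for p in ([565,-33,150],[615.5,-69.6,168]): print(proj(d,p))
E
```

```text
[582.81361301 -45.58735186 300.35249589] [-3.14078166e+00 -6.28411229e-04  2.51102282e+00] [-2.51302195e-01  4.26858122e-02  1.72688365e+00 -5.31065144e-04
  1.37290723e+00 -1.19142430e+00]
[523.30730815  -1.51369963 444.99494872]
[255.81537156 147.18767555]
[256.0361776  222.51388715]
```

View pics/w1.png

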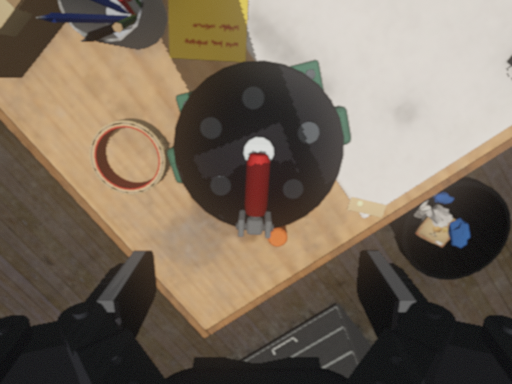

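The wrist view shows the hub cap at about (259,150), the red handle running down to the fork at (255,224), and the fingers straddling that line. I'll measure this view precisely.

```bash
python3 - <<'E'
from plan import *
from meas import blob
d=cap('wrist'); im=d['img'].astype(int); R,G,B=im[...,0],im[...,1],im[...,2]
red=(R>90)&(G<60)&(B<60); red[:140]=0; red[240:]=0; red[:,:200]=0; red[:,310:]=0
c,s,l=blob(red); print(c,s,plane(d,*c,172)); 
pts=np.argwhere(l)[:,::-1].astype(np.float32); print(cv2.minAreaRect(pts))
vx,vy,x0,y0=cv2.fitLine(pts,2,0,.01,.01).ravel(); a=plane(d,x0,y0,168);b=plane(d,x0+vx*10,y0+vy*10,168);print('dir',np.degrees(np.arctan2(*(b-a)[1::-1])))
print('ends',plane(d,*(x0+vx*(153-y0)/vy,153.),177),plane(d,*(x0+vx*(216-y0)/vy,216.),177))
dark=(im.max(2)<50); dark[:55]=0; dark[235:]=0; dark[:,:170]=0; dark[:,350:]=0
c,s,l=blob(dark); h=cv2.convexHull(np.argwhere(l)[:,::-1].astype(np.int32)); e=cv2.fitEllipse(h); print('wheel',e,plane(d,*e[0],150), plane(d,259,150,152),'fork',plane(d,255,224,172))
E
```

```text
[257.78782895 185.16940789] [ 247  153   25   64 1216] [587.87818718 -48.82057905 172.        ]
((257.3541564941406, 184.0678253173828), (22.9011287689209, 62.9144172668457), 5.314545154571533)
dir 140.71699423380133
ends [566.29659762 -31.28641998 177.        ] [607.35311953 -64.87037473 177.        ]
wheel ((251.05377197265625, 139.50369262695312), (116.44168853759766, 149.9599151611328), 150.82106018066406) [556.88678135 -33.23294865 150.        ] [567.91326625 -32.88498063 152.        ] fork [614.29165293 -71.05985023 172.        ]
```

```bash
python3 - <<'E'
from plan import *
rows([(583.7,-46.8,156,2.464,5)],1)
E
```

```text
[[1, -0.0, 0.0, 0.058, np.float64(0.008)], [1, -0.0, 0.001, 0.058, np.float64(0.009)], [1, -0.001, 0.0, 0.058, np.float64(0.008)], [1, -0.0, 0.001, 0.057, np.float64(0.009)], [1, -0.001, 0.0, 0.058, np.float64(0.008)]]
end [583.7 -46.9 155.8] 2.4643539278225397
```

Request:
apply_moves:
  motion:
    - [1, 0, 0, 0.058, 0.008]
    - [1, 0, 0.001, 0.058, 0.009]
    - [1, -0.001, 0, 0.058, 0.008]
    - [1, 0, 0.001, 0.057, 0.009]
    - [1, -0.001, 0, 0.058, 0.008]

```text
time_s: 2.45
tcp_pos: [583.5, -47.9, 155.2]
eef_rot: [-3.141, 0.0, 2.462]
contact_force: [0.5, -0.5, -0.2]
opening: 1.0
grip_force: 0.0
```

Request:
apply_moves:
  motion:
    - [-1, 0, 0, 0, 0]
    - [-1, 0, 0, 0, 0]
    - [-1, 0, 0, 0, 0]
    - [-1, 0, 0, 0, 0]
    - [-1, 0, 0, 0, 0]

```text
time_s: 2.95
tcp_pos: [585.2, -46.7, 158.5]
eef_rot: [3.141, 0.003, 2.465]
contact_force: [-1.8, 0.7, 3.6]
opening: 0.192
grip_force: 58.4
```

Request:
apply_moves:
  motion:
    - [-1, 0, 0, 0, 0]
    - [-1, 0, 0, 0, 0]
    - [-1, 0, 0, 0, 0]

```text
time_s: 3.25
tcp_pos: [585.2, -46.7, 158.4]
eef_rot: [3.141, 0.003, 2.466]
contact_force: [-1.7, -1.2, 5.4]
opening: 0.191
grip_force: 58.7
```

Request:
apply_moves:
  motion:
    - [-1, -0.001, 0, -0.0135, 0]
    - [-1, -0.004, 0, -0.013, 0]
    - [-1, -0.005, 0, -0.012, 0]
    - [-1, -0.008, 0, -0.011, 0]
    - [-1, -0.01, 0, -0.0095, 0]

```text
time_s: 3.75
tcp_pos: [592.9, -53.2, 179.8]
eef_rot: [-3.141, -0.009, 2.465]
contact_force: [2.3, 5.9, -16.3]
opening: 0.186
grip_force: 58.7
```

Request:
apply_moves:
  motion:
    - [-1, -0.011, 0, -0.008, 0]
    - [-1, -0.012, 0, -0.006, 0]
    - [-1, -0.013, 0, -0.0035, 0]
    - [-1, -0.0135, 0, -0.001, 0]
    - [-1, 0, 0, 0, 0]

```text
time_s: 4.25
tcp_pos: [615.6, -71.3, 197.2]
eef_rot: [-3.141, 0.003, 2.466]
contact_force: [0.3, -0.5, 0.7]
opening: 0.001
grip_force: 0.0
```

```bash
python3 - <<'E'
from plan import *
s=read_state(); print(s['tcp_pos'],s['eef_rot'],s['contact_force'],s['ft_torque'])
d=cap('side'); cv2.imwrite('pics/s2.png',cv2.resize(d['img'][130:290,180:360,::-1],None,fx=4,fy=3.75)[:600]); print(proj(d,[615,-72,168]),proj(d,[615,-72,232]))
E
```

```text
[615.59684586 -71.30434474 197.19653623] [-3.14128540e+00  3.06409420e-03  2.46629105e+00] [ 0.25896009 -0.50203705  0.67085813] [-0.03204121 -0.03237454  0.01747607]
[239.95424231 167.55223664] [239.84368197 138.12505563]
```

View pics/s2.png

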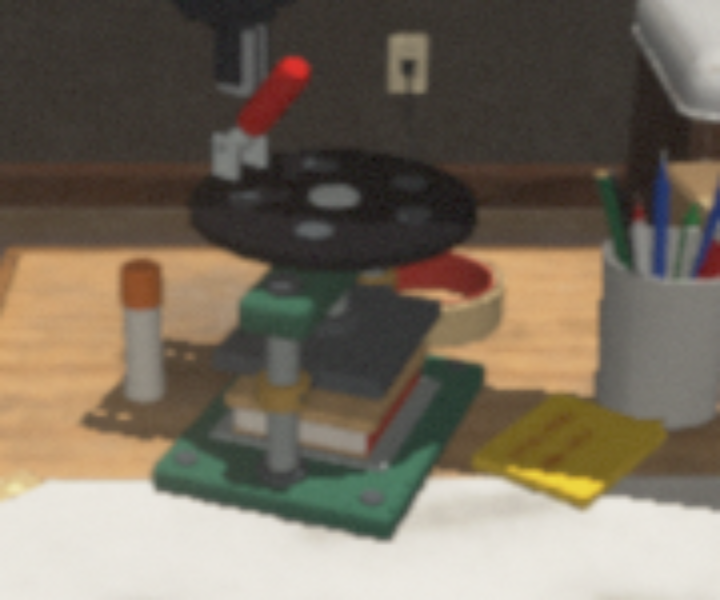

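The pads slipped off: the closed fingers are at (240,60) in the crop, and the handle leans inward at roughly 50°. I'll push it outward from the inside with the closed fingers.

Request:
apply_moves:
  motion:
    - [-1, 0, 0, -0.09, 0]
    - [-1, 0.07, 0, 0, 0]
    - [-1, 0.075, 0, 0, 0]
    - [-1, 0, 0, 0.05, 0]
    - [-1, 0, 0, 0.046, 0]

```text
time_s: 4.8
tcp_pos: [559.4, -25.4, 195.7]
eef_rot: [3.139, 0.008, 2.467]
contact_force: [0.1, -0.7, -0.2]
opening: 0.001
grip_force: 0.0
```

Request:
apply_moves:
  motion:
    - [-1, 0, 0, 0, 0]
    - [-1, -0.025, 0, 0, 0]
    - [-1, -0.02, 0, 0, 0]
    - [-1, -0.018, 0, 0, 0]
    - [-1, -0.016, 0, 0, 0]

```text
time_s: 5.3
tcp_pos: [590.6, -50.7, 194.9]
eef_rot: [3.14, 0.002, 2.465]
contact_force: [-2.0, 2.5, 3.4]
opening: -0.002
grip_force: 1.7
```

Request:
apply_moves:
  motion:
    - [-1, -0.012, 0, 0, 0]
    - [-1, -0.012, 0, 0, 0]

```text
time_s: 5.5
tcp_pos: [599.1, -58.1, 192.9]
eef_rot: [3.141, 0.001, 2.465]
contact_force: [-2.2, 1.2, 2.0]
opening: -0.002
grip_force: 1.2
```

```bash
python3 - <<'E'
from plan import *
s=read_state(); x=np.array([np.cos(2.465),np.sin(2.465)]); print(s['tcp_pos'],s['contact_force'],(s['tcp_pos'][:2]-[614.8,-71.8])@x, s['contact_force'][:2]@x)
E
```

```text
[599.11318078 -58.11414347 192.93507755] [-2.24098594  1.16087892  2.03972664] 20.80044215653459 2.4741933869220682
```

Still at hinge friction force, so I'll push on until it stiffens.

Request:
apply_moves:
  motion:
    - [-1, -0.006, 0, 0, 0]
    - [-1, -0.004, 0, 0, 0]
    - [-1, 0, 0, 0, 0]

```text
time_s: 5.8
tcp_pos: [601.0, -59.6, 192.4]
eef_rot: [-3.141, -0.005, 2.466]
contact_force: [-6.7, 3.0, 5.5]
opening: -0.0
grip_force: 3.8
```

Request:
apply_moves:
  motion:
    - [-1, -0.006, 0, 0, 0]
    - [-1, 0, 0, 0, 0]

```text
time_s: 6.0
tcp_pos: [601.4, -59.7, 192.5]
eef_rot: [-3.14, -0.011, 2.466]
contact_force: [-12.1, 8.0, 10.1]
opening: -0.002
grip_force: 7.5
```

Request:
apply_moves:
  motion:
    - [-1, 0.03, 0, 0, 0]
    - [-1, 0, 0, -0.1, 0]
    - [1, 0, 0, -0.03, 0]
    - [1, 0, 0, 0, 0]
    - [1, 0, 0, 0, 0]

```text
time_s: 6.5
tcp_pos: [593.0, -53.5, 257.0]
eef_rot: [3.141, 0.001, 2.465]
contact_force: [1.0, -0.3, -0.4]
opening: 0.507
grip_force: 0.0
```

```bash
python3 - <<'E'
from plan import *
from meas import blob
s=read_state(); print(s['tcp_pos'],s['opening'])
out=[]
for n in('side','top'):
    d=cap(n); im=d['img'].astype(int); u,v=proj(d,[615,-72,200]); yy,xx=np.mgrid[:384,:512]
    m=(im[...,0]>110)&(im[...,1]<70)&(im[...,2]<70)&(np.hypot(xx-u,yy-v)<35)
    c,b,l=blob(m); print(n,c,b,cv2.minAreaRect(np.argwhere(l)[:,::-1].astype(np.float32)))
    print('expected',proj(d,[614.8,-71.8,180]),proj(d,[614.8,-71.8,232]))
    x0,y0=int(u)-40,int(v)-40; out.append(cv2.resize(d['img'][y0:y0+80,x0:x0+80,::-1],(390,390)))
cv2.imwrite('pics/c3.png',np.hstack(out))
rows([(614.8,-71.8,254,2.464,2),(614.8,-71.8,194,2.464,3)],1)
E
```

```text
[593.0259184  -53.45631139 256.98585072] 0.506552501091552
side [239.08536585 149.95731707] [236 138   7  25 164] ((239.0, 150.0), (24.0, 6.0), 90.0)
expected [240.02927381 162.20561468] [239.94133329 138.15492169]Traceback (most recent call last):
  File "<stdin>", line 8, in <module>
  File "meas.py", line 3, in blob
    n,l,s,c=cv2.connectedComponentsWithStats(m.astype(np.uint8)); i=1+np.argmax(s[1:,4]); return c[i],s[i],l==i
                                                                      ~~~~~~~~~^^^^^^^^^
    return _wrapfunc(a, 'argmax', axis=axis, out=out, **kwds)
    return bound(*args, **kwds)
ValueError: attempt to get argmax of an empty sequence
```

Side view: the handle blob is vertical (24 x 6 px, rows 138–162), which matches the expected upright position. Now I'll grasp it from above.

Request:
apply_moves:
  motion:
    - [1, -0.028, 0, 0, 0]
    - [1, -0.029, 0, 0, 0]
    - [1, 0, 0, 0.045, 0]
    - [1, 0, 0, 0.045, 0]
    - [1, 0, 0, 0.036, 0]

```text
time_s: 7.1
tcp_pos: [615.3, -71.8, 191.9]
eef_rot: [-3.141, -0.002, 2.465]
contact_force: [-0.8, 0.3, 0.8]
opening: 1.003
grip_force: 0.0
```

Request:
apply_moves:
  motion:
    - [-1, 0, 0, 0, 0]
    - [-1, 0, 0, 0, 0]
    - [-1, 0, 0, 0, 0]
    - [-1, 0, 0, 0, 0]
    - [-1, 0, 0, 0, 0]

```text
time_s: 7.6
tcp_pos: [615.5, -71.2, 195.8]
eef_rot: [3.141, 0.002, 2.466]
contact_force: [-0.1, 0.4, 1.1]
opening: 0.197
grip_force: 58.4
```

Request:
apply_moves:
  motion:
    - [-1, 0, 0, 0, 0]
    - [-1, 0, 0, 0, 0]
    - [-1, 0, 0, 0, 0]

```text
time_s: 7.9
tcp_pos: [615.5, -71.2, 195.6]
eef_rot: [3.141, 0.003, 2.466]
contact_force: [-1.2, -0.0, 6.0]
opening: 0.2
grip_force: 58.6
```

```bash
cat >> plan.py <<'E'
def crank(hub,R,dth,n,g=-1,c0=None,yaw0=None,nd=3):
    """circle clockwise by dth rad per row; c0=(commanded xy), yaw turns along"""
    p=np.array(c0,float); a=np.arctan2(p[1]-hub[1],p[0]-hub[0]); w=[]
    for k in range(1,n+1):
        b=a-k*dth; w.append((hub[0]+R*np.cos(b),hub[1]+R*np.sin(b),0,yaw0-k*dth,1))
    rows(w,g,p=[*p,0],yaw=yaw0,nd=nd)
E
python3 - <<'E'
from plan import *
s=read_state(); p=s['tcp_pos']; print(p,s['eef_rot'],s['opening'],s['joint_pos'][5])
hub=(566.5,-33.); print(np.hypot(*(p[:2]-hub)),np.arctan2(*(p[:2]-hub)[::-1]))
crank(hub,62,.14,15,c0=p[:2],yaw0=s['eef_rot'][2])
E
```

```text
[615.49490051 -71.24498416 195.64966732] [3.14109366e+00 2.55237767e-03 2.46572798e+00] 0.1996472137394307 -1.1733212909528554
62.154477627684024 -0.6627937076374015
[[-1, 0.001, -0.017, -0.0, np.float64(0.134)], [-1, 0.001, -0.018, -0.0, np.float64(0.133)], [-1, 0.001, -0.017, -0.0, np.float64(0.134)], [-1, 0.001, -0.017, -0.0, np.float64(0.134)], [-1, 0.001, -0.018, -0.0, np.float64(0.133)]]
[[-1, 0.001, -0.017, -0.0, np.float64(0.134)], [-1, 0.001, -0.017, -0.0, np.float64(0.134)], [-1, 0.001, -0.018, -0.0, np.float64(0.134)], [-1, 0.001, -0.017, -0.0, np.float64(0.133)], [-1, 0.001, -0.017, -0.0, np.float64(0.134)]]
[[-1, 0.001, -0.018, -0.0, np.float64(0.134)], [-1, 0.001, -0.017, -0.0, np.float64(0.133)], [-1, 0.001, -0.017, -0.0, np.float64(0.134)], [-1, 0.001, -0.018, -0.0, np.float64(0.134)], [-1, 0.001, -0.017, -0.0, np.float64(0.133)]]
end [508.9 -55.9   0. ] 0.36609689152882385
```

Request:
apply_moves:
  motion:
    - [-1, 0.0012, -0.0173, 0, 0.1337]
    - [-1, 0.0012, -0.0173, 0, 0.1337]
    - [-1, 0.0012, -0.0173, 0, 0.1337]
    - [-1, 0.0012, -0.0173, 0, 0.1337]
    - [-1, 0.0012, -0.0173, 0, 0.1337]

```text
time_s: 8.4
tcp_pos: [581.9, -92.1, 195.7]
eef_rot: [3.13, 0.001, 1.759]
contact_force: [10.1, 2.7, 1.5]
opening: 0.203
grip_force: 58.6
```

Request:
apply_moves:
  motion:
    - [-1, 0.0012, -0.0173, 0, 0.1337]
    - [-1, 0.0012, -0.0173, 0, 0.1337]
    - [-1, 0.0012, -0.0173, 0, 0.1337]
    - [-1, 0.0012, -0.0173, 0, 0.1337]
    - [-1, 0.0012, -0.0173, 0, 0.1337]

```text
time_s: 8.9
tcp_pos: [540.1, -86.8, 195.7]
eef_rot: [3.13, -0.004, 1.059]
contact_force: [9.5, -0.6, -0.4]
opening: 0.202
grip_force: 58.4
```

```bash
cat > st.py <<'E'
from plan import *
s=read_state(); p=s['tcp_pos']; hub=np.array((566.5,-33.)); q=p[:2]-hub; a=np.arctan2(q[1],q[0]); t=np.array([np.sin(a),-np.cos(a)]); f=s['contact_force']
print('R',np.hypot(*q),'ang',a,'z',p[2],'turned',(-.6628-a)%(2*np.pi),'yaw',s['eef_rot'][2],'Ft',-f[:2]@t,'Fr',f[:2]@q/np.hypot(*q),'Fz',f[2],'op',s['opening'],'q6',s['joint_pos'][5],'t',s['time_s'])
E
python3 st.py
```

```text
R 59.93928534091533 ang -2.0267067438282176 z 195.74483109366 turned 1.3639067438282177 yaw 1.0591066048898579 Ft 8.8563822358548 Fr -3.629749489590275 Fz -0.361605202490853 op 0.20166130142587252 q6 0.1646863778178371 t 8.9
```

Request:
apply_moves:
  motion:
    - [-1, 0.0006, -0.0124, 0, 0.0955]
    - [-1, 0.0006, -0.0124, 0, 0.0955]
    - [-1, 0.0006, -0.0124, 0, 0.0955]
    - [-1, 0.0006, -0.0124, 0, 0.0955]
    - [-1, 0.0006, -0.0124, 0, 0.0955]

```text
time_s: 9.4
tcp_pos: [517.7, -66.8, 195.7]
eef_rot: [3.131, -0.008, 0.561]
contact_force: [9.5, -5.1, 0.1]
opening: 0.2
grip_force: 58.4
```

Request:
apply_moves:
  motion:
    - [-1, 0.0002, -0.0074, 0, 0.0573]
    - [-1, 0.0002, -0.0074, 0, 0.0573]
    - [-1, 0.0002, -0.0074, 0, 0.0573]
    - [-1, 0.0002, -0.0074, 0, 0.0573]
    - [-1, 0.0002, -0.0074, 0, 0.0573]

```text
time_s: 9.9
tcp_pos: [510.0, -50.7, 195.7]
eef_rot: [3.133, -0.009, 0.263]
contact_force: [8.6, -6.7, -0.5]
opening: 0.201
grip_force: 58.5
```

```bash
python3 st.py
```

```text
R 59.18334566671927 ang -2.8371560550646993 z 195.68737653419018 turned 2.1743560550646994 yaw 0.26311728405828694 Ft 8.999077132769461 Fr -6.188825181440725 Fz -0.4592130962589947 op 0.20122448663563486 q6 1.0129936812569595 t 9.9
```

```bash
sed -i 's/566.5,-33\./568.5,-33.2/; s/-\.6628/-.683/' st.py; python3 st.py
```

```text
R 61.03654329344403 ang -2.850104637955056 z 195.68737653419018 turned 2.167104637955056 yaw 0.26311728405828694 Ft 8.918188448066223 Fr -6.304828401530628 Fz -0.4592130962589947 op 0.20122448663563486 q6 1.0129936812569595 t 9.9
```

Request:
apply_moves:
  motion:
    - [-1, 0.0006, -0.0074, 0, 0.0573]
    - [-1, 0.0006, -0.0074, 0, 0.0573]
    - [-1, 0.0006, -0.0074, 0, 0.0573]
    - [-1, 0.0006, -0.0074, 0, 0.0573]
    - [-1, 0.0006, -0.0074, 0, 0.0573]

```text
time_s: 10.4
tcp_pos: [507.5, -32.9, 195.6]
eef_rot: [3.134, -0.006, -0.036]
contact_force: [2.3, -8.7, 3.2]
opening: 0.2
grip_force: 58.7
```

```bash
python3 st.py
```

```text
R 61.04730827654249 ang 3.1372367293672854 z 195.638492179589 turned 2.462948577812301 yaw -0.036369088212758305 Ft 8.663443097958899 Fr -2.2946175262627158 Fz 3.2430479223256294 op 0.19953303753954962 q6 1.3481128057428426 t 10.4
```

Free running is still about 8.8 N, so I'll continue.

Request:
apply_moves:
  motion:
    - [-1, 0.0003, -0.0074, 0, 0.0573]
    - [-1, 0.0003, -0.0074, 0, 0.0573]
    - [-1, 0.0003, -0.0074, 0, 0.0573]
    - [-1, 0.0003, -0.0074, 0, 0.0573]
    - [-1, 0.0003, -0.0074, 0, 0.0573]

```text
time_s: 10.9
tcp_pos: [510.2, -14.9, 195.6]
eef_rot: [3.135, -0.006, -0.336]
contact_force: [0.4, -9.5, 4.6]
opening: 0.2
grip_force: 58.9
```

```bash
python3 st.py
```

```text
R 61.113503378957255 ang 2.8382524126192523 z 195.63204679222233 turned 2.761932894560334 yaw -0.33624883060851496 Ft 8.965394337848895 Fr -3.2707853648339564 Fz 4.603177680662757 op 0.20008807423714092 q6 1.685229378398205 t 10.9
```

Request:
apply_moves:
  motion:
    - [-1, 0.0003, -0.0074, 0, 0.0573]
    - [-1, 0.0003, -0.0074, 0, 0.0573]
    - [-1, 0.0003, -0.0074, 0, 0.0573]
    - [-1, 0.0003, -0.0074, 0, 0.0573]
    - [-1, 0.0003, -0.0074, 0, 0.0573]

```text
time_s: 11.4
tcp_pos: [518.0, 1.5, 195.6]
eef_rot: [3.136, -0.005, -0.636]
contact_force: [-2.4, -8.0, 6.4]
opening: 0.198
grip_force: 59.2
```

```bash
python3 st.py
```

```text
R 61.234376883556955 ang 2.5390874375852803 z 195.5733676601695 turned 3.061097869594306 yaw -0.6361348817334611 Ft 7.949380798604166 Fr -2.5793768149885263 Fz 6.390187373583403 op 0.19806073231498644 q6 2.020327024398847 t 11.4
```

Request:
apply_moves:
  motion:
    - [-1, 0.0003, -0.0074, 0, 0.0573]
    - [-1, 0.0003, -0.0074, 0, 0.0573]
    - [-1, 0.0003, -0.0074, 0, 0.0573]
    - [-1, 0.0003, -0.0074, 0, 0.0573]
    - [-1, 0.0003, -0.0074, 0, 0.0573]

```text
time_s: 11.9
tcp_pos: [530.4, 14.8, 195.5]
eef_rot: [3.136, -0.004, -0.936]
contact_force: [-4.9, -7.2, 9.0]
opening: 0.203
grip_force: 59.4
```

```bash
python3 st.py
```

```text
R 61.277724142813554 ang 2.2407665752516674 z 195.53656669698373 turned 3.359418731927919 yaw -0.936200398331392 Ft 8.334059675385582 Fr -2.5898683705114705 Fz 8.961375470966022 op 0.20332193302267365 q6 2.3493881547814244 t 11.9
```

Request:
apply_moves:
  motion:
    - [-1, 0.0003, -0.0074, -0.0004, 0.0573]
    - [-1, 0.0003, -0.0074, -0.0004, 0.0573]
    - [-1, 0.0003, -0.0074, -0.0004, 0.0573]
    - [-1, 0.0003, -0.0074, -0.0004, 0.0573]
    - [-1, 0.0003, -0.0074, -0.0004, 0.0573]

```text
time_s: 12.4
tcp_pos: [545.8, 23.8, 195.6]
eef_rot: [3.135, -0.003, -1.236]
contact_force: [-6.3, -6.1, 7.1]
opening: 0.199
grip_force: 59.3
```

```bash
python3 st.py
```

```text
R 61.34160112821298 ang 1.9507124507817801 z 195.58505587559122 turned 3.6494728563978063 yaw -1.2362818839704708 Ft 8.08397267712649 Fr -3.3320059734697995 Fz 7.068847303727507 op 0.19857480265997018 q6 2.6696610478767155 t 12.4
```

```bash
python3 - <<'E'
from plan import *
hub=(568.5,-33.2); a=1.9507+.0; w=[(hub[0]+61.3*np.cos(a-.06*k),hub[1]+61.3*np.sin(a-.06*k),0,-1.236,1) for k in range(1,26)]
rows(w,-1,p=[hub[0]+61.3*np.cos(a),hub[1]+61.3*np.sin(a),0],yaw=-1.236,nd=4)
E
```

```text
[[-1, -0.0001, -0.0074, -0.0, np.float64(-0.0)], [-1, 0.0003, -0.0073, -0.0, np.float64(-0.0)], [-1, 0.0008, -0.0073, -0.0, np.float64(-0.0)], [-1, 0.0012, -0.0073, -0.0, np.float64(-0.0)], [-1, 0.0016, -0.0071, -0.0, np.float64(-0.0)]]
[[-1, 0.0021, -0.0071, -0.0, np.float64(-0.0)], [-1, 0.0025, -0.0069, -0.0, np.float64(-0.0)], [-1, 0.0029, -0.0068, -0.0, np.float64(-0.0)], [-1, 0.0033, -0.0066, -0.0, np.float64(-0.0)], [-1, 0.0037, -0.0063, -0.0, np.float64(-0.0)]]
[[-1, 0.004, -0.0062, -0.0, np.float64(-0.0)], [-1, 0.0045, -0.0058, -0.0, np.float64(-0.0)], [-1, 0.0047, -0.0056, -0.0, np.float64(-0.0)], [-1, 0.0051, -0.0053, -0.0, np.float64(-0.0)], [-1, 0.0054, -0.005, -0.0, np.float64(-0.0)]]
[[-1, 0.0057, -0.0047, -0.0, np.float64(-0.0)], [-1, 0.006, -0.0043, -0.0, np.float64(-0.0)], [-1, 0.0062, -0.0039, -0.0, np.float64(-0.0)], [-1, 0.0064, -0.0036, -0.0, np.float64(-0.0)], [-1, 0.0066, -0.0032, -0.0, np.float64(-0.0)]]
[[-1, 0.0069, -0.0027, -0.0, np.float64(-0.0)], [-1, 0.0069, -0.0024, -0.0, np.float64(-0.0)], [-1, 0.0071, -0.0019, -0.0, np.float64(-0.0)], [-1, 0.0072, -0.0015, -0.0, np.float64(-0.0)], [-1, 0.0073, -0.0011, -0.0, np.float64(-0.0)]]
end [623.7  -6.5   0. ] -1.236
```

Request:
apply_moves:
  motion:
    - [-1, 0, -0.0074, 0, 0]
    - [-1, 0.0003, -0.0073, 0, 0]
    - [-1, 0.0008, -0.0073, 0, 0]
    - [-1, 0.0012, -0.0073, 0, 0]
    - [-1, 0.0016, -0.0071, 0, 0]

```text
time_s: 12.9
tcp_pos: [563.1, 28.0, 195.6]
eef_rot: [3.133, -0.002, -1.234]
contact_force: [-8.9, -6.3, 8.0]
opening: 0.199
grip_force: 59.3
```

```bash
python3 st.py
```

```text
R 61.4204368429747 ang 1.6588871255726676 z 195.57629703516054 turned 3.9412981816069186 yaw -1.2338133506448776 Ft 9.439431019870142 Fr -5.5049373442756 Fz 7.975350050010596 op 0.19949863032104237 q6 2.67897530275012 t 12.9
```

Request:
apply_moves:
  motion:
    - [-1, 0.0021, -0.0071, 0, 0]
    - [-1, 0.0025, -0.0069, 0, 0]
    - [-1, 0.0029, -0.0068, 0, 0]

```text
time_s: 13.2
tcp_pos: [573.4, 28.1, 195.5]
eef_rot: [3.131, -0.001, -1.234]
contact_force: [-10.0, -6.2, 8.5]
opening: 0.197
grip_force: 59.4
```

```bash
python3 st.py
```

```text
R 61.513043841046674 ang 1.4903588792386835 z 195.53727976892213 turned 4.109826427940902 yaw -1.233756332940009 Ft 9.43952923634729 Fr -6.9931732971487595 Fz 8.478861733389596 op 0.19657924702970644 q6 2.6811546800794064 t 13.2
```

Request:
apply_moves:
  motion:
    - [-1, 0.0041, -0.006, 0, 0]
    - [-1, 0.0043, -0.006, 0, 0]
    - [-1, 0.0045, -0.0058, 0, 0]

```text
time_s: 13.5
tcp_pos: [583.1, 26.5, 195.5]
eef_rot: [3.13, 0.004, -1.234]
contact_force: [-12.8, -1.4, 10.5]
opening: 0.204
grip_force: 59.5
```

```bash
python3 st.py
```

```text
R 61.445239304085234 ang 1.3302069272108656 z 195.53674016929003 turned 4.2699783799687205 yaw -1.2340880461898287 Ft 12.13551085495987 Fr -4.423930159087567 Fz 10.494547212494927 op 0.20396817746549922 q6 2.6779355707681582 t 13.5
```

Request:
apply_moves:
  motion:
    - [-1, 0.0047, -0.0056, 0, 0]
    - [-1, 0.005, -0.0053, 0, 0]

```text
time_s: 13.7
tcp_pos: [589.4, 24.6, 195.5]
eef_rot: [3.13, 0.006, -1.234]
contact_force: [-13.7, 1.7, 11.5]
opening: 0.205
grip_force: 59.5
```

```bash
python3 st.py
```

```text
R 61.46017430115474 ang 1.2237469128252647 z 195.51898696272127 turned 4.376438394354322 yaw -1.2340568294060337 Ft 13.478853006311521 Fr -3.07013831088672 Fz 11.520784562961932 op 0.20517494496743574 q6 2.674649479132662 t 13.7
```

Force is up about 4.7–5 N over free running. I'll hold here, then release.

Request:
apply_moves:
  motion:
    - [-1, 0, 0, 0, 0]
    - [-1, 0, 0, 0, 0]
    - [-1, 0, 0, 0, 0]
    - [-1, 0, 0, 0, 0]

```text
time_s: 14.1
tcp_pos: [589.8, 24.5, 195.5]
eef_rot: [3.131, 0.005, -1.234]
contact_force: [-11.5, 0.1, 10.8]
opening: 0.202
grip_force: 59.5
```

```bash
python3 st.py
```

```text
R 61.465885638744396 ang 1.2171274502276006 z 195.5484847233016 turned 4.383057856951986 yaw -1.2339862697836232 Ft 10.835177423603174 Fr -3.9194484869896815 Fz 10.829925390493782 op 0.202081554195728 q6 2.6747514202655363 t 14.1
```

Request:
apply_moves:
  motion:
    - [1, 0, 0, 0, 0]
    - [1, 0, 0, 0, 0]
    - [1, 0, 0, 0, 0]
    - [1, 0, 0, 0, 0]
    - [1, 0, 0, -0.02, 0]

```text
time_s: 14.6
tcp_pos: [592.5, 23.9, 203.4]
eef_rot: [3.138, 0.002, -1.235]
contact_force: [-0.3, 0.4, -0.3]
opening: 0.996
grip_force: 0.0
```

Request:
apply_moves:
  motion:
    - [1, 0, 0, -0.06, 0]
    - [1, 0, 0, -0.06, 0]
    - [-1, 0, 0, -0.02, -0.14]
    - [-1, 0, 0, 0, -0.14]
    - [-1, 0, 0, 0, -0.14]

```text
time_s: 15.1
tcp_pos: [594.0, 23.7, 277.0]
eef_rot: [-3.14, -0.002, -0.789]
contact_force: [-0.6, 0.1, 0.1]
opening: 0.514
grip_force: 0.0
```

Request:
apply_moves:
  motion:
    - [-1, 0, 0, 0, -0.14]
    - [-1, 0, 0, 0, -0.14]
    - [-1, 0, 0, 0, -0.14]
    - [-1, 0, 0, 0, 0]
    - [-1, 0, 0, 0, 0]

```text
time_s: 15.6
tcp_pos: [593.6, 23.8, 275.6]
eef_rot: [-3.141, -0.001, -0.358]
contact_force: [0.9, -0.2, 0.9]
opening: -0.002
grip_force: 0.0
```

```bash
python3 - <<'E'
from plan import *
from meas import blob
s=read_state(); print(s['tcp_pos'],s['eef_rot'],s['opening'],s['contact_force'])
d=cap('side'); im=d['img'].astype(int); u,v=proj(d,[590,25,205]); yy,xx=np.mgrid[:384,:512]
m=(im[...,0]>110)&(im[...,1]<70)&(im[...,2]<70)&(np.hypot(xx-u,yy-v)<35)
c,b,l=blob(m); print(c,b,'expected',proj(d,[590,25,180]),proj(d,[590,25,232]))
x0,y0=int(u)-60,int(v)-45; cv2.imwrite('pics/s4.png',cv2.resize(d['img'][y0:y0+110,x0:x0+130,::-1],None,fx=5,fy=5))
E
```

```text
[593.6464892   23.78143547 275.6425091 ] [-3.14138552e+00 -7.23031980e-04 -3.58063136e-01] -0.002085694496502222 [ 0.91778117 -0.21991046  0.89223636]
[253.59223301 167.55825243] [250 155   9  27 206] expected [252.79184752 180.49804788] [253.05694756 154.08858363]
```

View pics/s4.png

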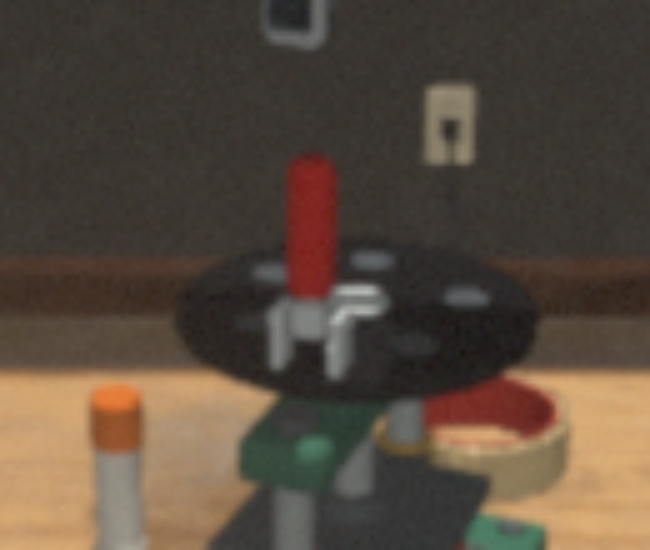

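Request:
apply_moves:
  motion:
    - [-1, -0.0076, -0.09, 0, 0]
    - [-1, 0, 0, 0.058, 0]
    - [-1, 0, 0, 0.057, 0]
    - [-1, 0, 0.042, 0, 0]
    - [-1, 0, 0, 0, 0]

```text
time_s: 16.15
tcp_pos: [597.2, 46.8, 216.0]
eef_rot: [3.141, 0.003, -0.358]
contact_force: [-0.3, 0.4, -0.3]
opening: 0.002
grip_force: 0.0
```

Request:
apply_moves:
  motion:
    - [-1, 0, 0.013, -0.0008, 0]
    - [-1, 0, 0.014, -0.0008, 0]
    - [-1, 0, 0.013, 0.003, 0]
    - [-1, 0, 0.013, 0.003, 0]
    - [-1, 0, 0.012, 0.006, 0]

```text
time_s: 16.65
tcp_pos: [587.7, 16.5, 213.9]
eef_rot: [-3.141, -0.003, -0.355]
contact_force: [0.1, 1.4, 3.0]
opening: 0.0
grip_force: 1.3
```

Request:
apply_moves:
  motion:
    - [-1, 0, 0.012, 0.006, 0]
    - [-1, 0, 0.01, 0.009, 0]
    - [-1, 0, 0.01, 0.009, 0]
    - [-1, 0, 0.007, 0.011, 0]
    - [-1, 0, 0.007, 0.011, 0]

```text
time_s: 17.15
tcp_pos: [578.7, -5.1, 188.8]
eef_rot: [3.141, 0.0, -0.355]
contact_force: [-0.4, -0.5, 3.7]
opening: 0.001
grip_force: 1.6
```

Request:
apply_moves:
  motion:
    - [-1, 0, 0.004, 0.012, 0]
    - [-1, 0, 0.004, 0.012, 0]
    - [-1, 0, 0, 0, 0]

```text
time_s: 17.45
tcp_pos: [577.5, -8.5, 177.1]
eef_rot: [3.141, 0.0, -0.355]
contact_force: [0.2, -1.6, 3.0]
opening: 0.002
grip_force: 1.2
```

Folding follows at hinge friction. Now I'll press down gently to its stop.

Request:
apply_moves:
  motion:
    - [-1, 0, 0, 0.004, 0]
    - [-1, 0, 0, 0.004, 0]
    - [-1, 0, 0, 0, 0]

```text
time_s: 17.75
tcp_pos: [579.3, -9.2, 176.5]
eef_rot: [3.141, -0.005, -0.354]
contact_force: [-1.2, -3.7, 12.1]
opening: -0.002
grip_force: 6.3
```

Request:
apply_moves:
  motion:
    - [-1, 0, 0, 0.003, 0]
    - [-1, 0, 0, 0, 0]

```text
time_s: 17.95
tcp_pos: [580.0, -9.4, 176.2]
eef_rot: [3.141, -0.007, -0.354]
contact_force: [-1.1, -3.0, 16.1]
opening: -0.002
grip_force: 7.9
```

Request:
apply_moves:
  motion:
    - [-1, 0, 0, -0.05, 0]
    - [-1, 0, 0, -0.1, 0]
    - [-1, 0, -0.1, -0.05, 0]
    - [-1, 0, -0.1, 0, 0]
    - [-1, 0, 0, 0, 0]

```text
time_s: 18.45
tcp_pos: [611.0, 85.7, 268.7]
eef_rot: [-3.139, 0.001, -0.35]
contact_force: [0.3, -0.0, -0.4]
opening: 0.001
grip_force: 0.0
```

```bash
python3 - <<'E'
from plan import *
s=read_state(); print(s['tcp_pos'],s['contact_force'])
d=cap('side'); cv2.imwrite('pics/s5.png',cv2.resize(d['img'][140:290,180:350,::-1],None,fx=4,fy=4))
print(proj(d,[590,25,168]),proj(d,[568.5,-33.2,168]))
E
```

```text
[611.02185816  85.69209717 268.71216907] [ 0.31490561 -0.01681053 -0.3613636 ]
[252.73274287 186.38609732] [262.91996516 174.63836908]
```

View pics/s5.png

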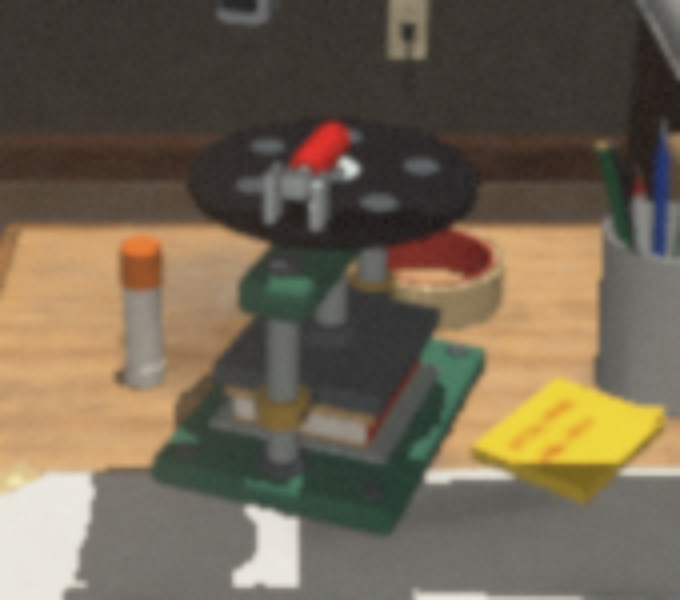

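The handle lies flat across the wheel at (320,150), with its fork at (291,186) exactly where I left it. The platen sits on the pad, and the glue stick, tape and notes look undisturbed.

```bash
python3 -c "
from plant import r
print(r.hand_in())"
```

```text
the job is handed in; nothing more can be done
None
```

I handed the job in without a verdict back. The press is cranked tight at about 5 N over free running, an estimated 75–90 N on the pad. The handle is folded flat, and the glue stick, tape and notes look undisturbed in the last picture.

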